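Zero the coffee grinder's burrs and back off a quarter turn

TASK

The coffee grinder's burrs have just been refitted, so its zero point is unknown. Turn the adjuster on top clockwise until you feel the burrs come firmly together, without forcing it, then back it off a quarter of a turn from there and let go. Leave the cup, the canister and the teaspoon where they are.

Things in the scene. Friction and masses are not known exactly. Their poses are not given: they have to be found in the camera images.
- grinder: Grey countertop coffee grinder, fixed; foot 190 x 120 mm, head 182 x 108 mm, its flat top 150 mm above the worktop. Origin: centre of its underside; z up, -x is its front (chute side). Adjuster's upright axis at x = -35 mm, y = 0; low wooden feed cap (50 mm wide, top at 170 mm) at x = 62 mm. Hidden inside, 30 mm from the axis, the screw's dog meets the burr carrier's dog.
- adjuster (a joint): Turning of the adjuster against the grinder's body, rad: grows anticlockwise seen from above (backing off), falls clockwise (screwing down), limits -1 and 3.2. Where the burrs meet cannot be seen; it lies between -0.6 and +0.6, differently each time, and must be felt. The bar's long axis lies along the grinder's x axis at value 0.
- adjuster_grip (a point): Centre of the adjuster's upright bar grip, on the turning axis, 178.5 mm above the worktop. Aluminium bar 50 mm long (this frame's x), 14 mm thick (y), from 166 mm above the worktop (top of the 58 mm round collar it stands on) to 192 mm. Turns with the adjuster: at joint value 0 its axes are those of the grinder.
- pointer (a point): Tip of the small pointer tooth on the collar's rim, 33 mm from the axis toward the adjuster's own -x, over a 76 mm scale ring (a tick every 10 degrees). The screw runs with a steady drag of about 0.06 N m; from where the burrs first touch (zero) it stiffens by about 3 N m per rad of further turning. 0.12 to 0.6 N m above the drag is firmly together; over 0.75 N m is forced.
- cup: Small white cup with handle, 62 mm wide, 50 mm high, standing on the grinder's foot under the chute. Origin: centre of its underside.
- canister: Square-sided canister with wooden lid, 87 mm wide, 120 mm high, on the worktop to the right of the grinder. Origin: centre of its underside.
- teaspoon: Steel teaspoon, 130 mm long, lying on the worktop to the left of the grinder. Origin: under its middle.

How it is judged:
By the outcome, as a careful person would: the job done as asked, in the order asked, and still so for the second after the job is handed in, with the robot touching nothing.
It also fails if it takes over 72 s, if anything falls off the work surface, if the arm or the gripper's body presses on something with over 40 N, if the wrist force passes 120 N, or if a joint passes its speed limit or range.

ROBOT

A 7-joint arm with a two-finger parallel gripper is mounted at the origin on a cart in front of the work surface, level with it; the furniture and walls round the work are solid. World frame = base frame: x ahead of the robot, y to its left, z up, the work surface at z = 0. Lengths are in m, angles in rad, forces in N, time in s.
With the tool pointing down it reaches from about 0.4 to 0.85 m from the base axis. Payload 10.4 kg.
Tool frame: the origin (TCP) lies on the centre line of the jaws, within the pads' length; the fingertips stand 11 mm ahead of it and the grasp point (between the pads) lies 8 mm behind it (tip_reach is the distance from the TCP to the fingertips, in m); z points along the fingers, y is the line along which they close (so a half turn about z gives the same grasp; the last joint's range is limited). The gripper opens to 85 mm and grips with 20 to 120 N. Pads are 22 mm wide; open, the fingers measure 114 mm over their backs; the gripper's body (76 mm by 85 mm) begins 54 mm behind the grasp point. The pads swing forward as they close: fully open they stand 13 mm farther back than shut.
Start: joints at [1.219, 0.332, -0.065, 1.46, 0.022, 1.35, -0.088], TCP at [0.202, -0.592, 0.242] pointing down, gripper open.
Joint ranges: [-2.6, 2.6], [-0.5, 2.12], [-1.47, 1.34], [0.16, 2.42], [-1.27, 4.41], [0.06, 2.06], [-2.6, 2.6]. Speed limits (rad/s): [2.22, 2.22, 2.79, 2.79, 3.14, 3.14, 3.14].

INTERFACE

Orientations are given as a unit quaternion [x, y, z, w].
In Python, from workcell import get_obs, camera, hand_in, tip_reach gives the robot as it stands. The module is installed in compiled form; this text tells all that it offers.
- The arm moves only by the tool move_arm, never from a script. Its argument "plan" is a list of rows, each an object with "delta_pos": the shift along the tool's x, y, z in parts of the range, where 1.0 means 60 cm, a list of three; "turn": the turn, a rotation vector about the tool's x, y, z in shares of pi rad (1.0 is pi rad), a list of three; "fingers": the closure, from 0 (fully open) to 1 (shut). A call has 1 to 12 rows; each row is the pose to reach, as a shift and turn from the pose commanded when the call began, along the tool's axes at that moment; what a row does not reach only later rows make up. A row lasts 1/8 s, in which the tool goes at most 62.5 mm and 10.7 degrees, less where a joint would pass 70% of its speed; a pose out of reach is approached as far as the arm can. A call with a gripper value outside its range is refused whole. The fingers move at their own pace and stop on an object; "force" is the grip in N (left out, the last holds). Time passes only in rows, so rows that repeat a pose let the fingers close. It gives the time, the measured TCP pose, the force, the opening and the grip force at its end, in the units of the state.
- get_obs(): the state, without advancing time (a new reading comes with each control period).
- camera(name): name is "scene" or "top" or "wrist"; returns a dict with "color" (420x560x3 uint8, red, green, blue), "range_z" (420x560 float32, m along the optical axis (not along the pixel's ray), 0 where there is no reading), "fx", "fy", "cx", "cy" (pixels), "R" (3x3) and "t" (3): a world point X has camera coordinates R X + t; the wrist camera has in their place "tool_from_camera" (4x4, takes a point from camera to tool coordinates, whose origin is the TCP and whose axes are the flange's). Camera axes: x right, y down, z forward; pixel columns grow to the right and rows downward; lengths in m; the calibration is good to about 2 mm. A picture is of the moment at which its call begins: read the wrist's pose just before it.
- hand_in(): hands the job in; it is judged then, once.
The state is a dict: "clock": time; "joint_pos": joint angles; "joint_velocities": joint speeds; "tau": joint torques, N m; "position": TCP position; "ee_rot": TCP orientation; "ft_force": force on the tool from outside, world axes, zero at the start; "torque": the same for the moment, N m; "grip_width": opening from 0.0 (shut) to 1.0 (fully open); "grasp_force": force on a finger pad.
Only numpy, scipy, OpenCV 4.12 (cv2) and the standard library are available. Lean on these libraries where they do the work, as an engineer would, in place of code of your own. Each camera call takes 0.05 s, during which the arm holds its last target. There are 200 camera calls.

## Working session

There is one attempt and no reset: what is moved stays moved. The work goes in short steps, Python scripts to look and compute and a tool call to move; the robot and the scene stay as the last step left them, time stands still between calls to the robot, and variables do not carry over. Pictures are saved under pics/ and viewed, at most 10 in all, crops included, and the job is handed in when it is done.

Besides the shell and the picture viewer there is one more tool, called after ">>>" as name([rows], argument=value, ...), one row to a line, values as JSON. move_arm: Moves the arm, as the interface text tells. Its arguments: {"type":"object","properties":{"plan":{"type":"array","items":{"type":"object","properties":{"delta_pos":{"type":"array","items":{"type":"number"}},"turn":{"type":"array","items":{"type":"number"}},"fingers":{"type":"number"}}}},"force":{"type":"number"}},"required":["plan"]}

```bash
mkdir -p pics
python3 - <<'E'
from workcell import *
import cv2,numpy as np
o=get_obs();print({k:np.round(v,3) for k,v in o.items()})
a=camera("scene");b=camera("top")
cv2.imwrite("pics/a.png",a["color"][:,:,::-1]);cv2.imwrite("pics/b.png",b["color"][:,:,::-1])
np.savez("top.npz",**b);np.savez("scene.npz",**a)
print(tip_reach, np.round(b["R"],3),b["t"],b["fx"])
E
```

```text
{'clock': np.float64(0.0), 'joint_pos': array([ 1.219,  0.333, -0.065,  1.461,  0.022,  1.35 , -0.089]), 'joint_velocities': array([-0.   ,  0.001, -0.   ,  0.   , -0.   ,  0.001, -0.   ]), 'tau': array([ 1.0000e-03, -6.2544e+01,  5.0000e-02, -3.9160e+01,  1.6000e-02,
        1.0000e-02, -0.0000e+00]), 'position': array([ 0.202, -0.591,  0.241]), 'ee_rot': array([ 0.987,  0.164, -0.   , -0.001]), 'ft_force': array([ 0.709, -1.49 ,  0.106]), 'torque': array([0.059, 0.006, 0.004]), 'grasp_force': np.float64(0.0), 'grip_width': np.float64(0.997)}
0.011 [[-0.014 -1.     0.   ]
 [-0.987  0.013 -0.158]
 [ 0.158 -0.003 -0.987]] [-0.21357353  0.48994302  1.10349989] 501.6338316003919
```

View pics/a.png

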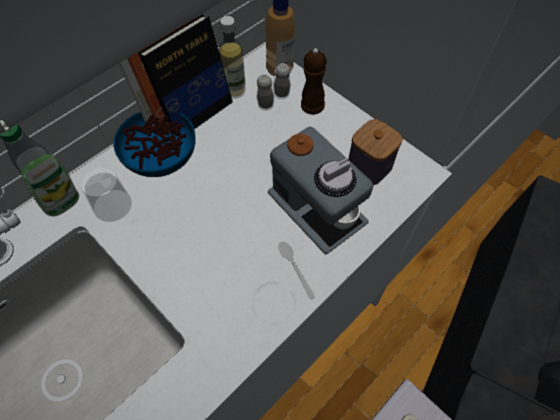

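View pics/b.png

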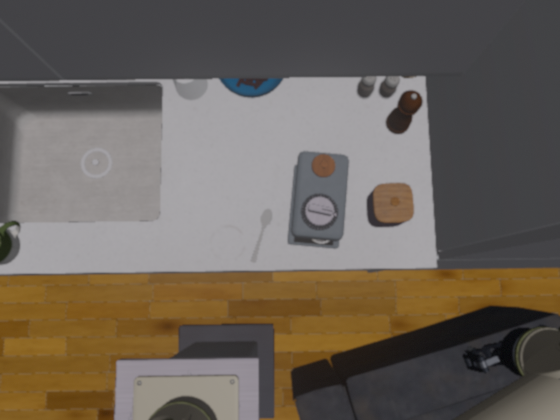

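```bash
cat > h.py <<'E'
import numpy as np,cv2
def cloud(c):
    z=c["range_z"];v,u=np.indices(z.shape)
    P=np.stack([(u-c["cx"])/c["fx"]*z,(v-c["cy"])/c["fy"]*z,z],-1)
    W=(P-c["t"])@c["R"];W[z==0]=np.nan
    return W
E
python3 - <<'E'
from h import *
for n in("top","scene"):
    c=dict(np.load(n+".npz"));W=cloud(c)
    m0=np.zeros(W.shape[:2],bool)
    if n=="top": m0[145:245,285:355]=1
    else: m0[125:220,265:375]=1
    for lo,hi in((.142,.157),(.16,.175),(.183,.20)):
        m=m0&(W[...,2]>lo)&(W[...,2]<hi);p=W[m]
        r=cv2.minAreaRect(p[:,:2].astype(np.float32)*1000)
        print(n,lo,m.sum(),np.round(r[0],1),np.round(r[1],1),round(r[2],1),p.mean(0).round(4))
        if lo>.18 or lo==.16:
            q=p[:,:2]
            if lo>.18:
                l=cv2.fitLine(q.astype(np.float32),cv2.DIST_L2,0,1e-4,1e-4).ravel();print("bar angle",np.degrees(np.arctan2(l[1],l[0])))
                print(np.median(p[:,2]))
            else:
                g=q[q[:,0]>p[:,0].mean()+.0]; print(g.mean(0))
c=dict(np.load("top.npz"))["color"]
cv2.imwrite("pics/c.png",cv2.resize(c[140:255,280:420,::-1],None,fx=5.5,fy=5.0,interpolation=cv2.INTER_CUBIC))
E
```

```text
top 0.142 3208 [ 494.8 -296.4] [106.3 179.9] 84.2 [ 0.4933 -0.2957  0.1496]
top 0.16 577 [ 500.3 -294.1] [145.  61.] 0.7 [ 0.4747 -0.2938  0.1654]
[ 0.52111533 -0.2976233 ]
top 0.183 181 [ 457.2 -292.7] [49.7 14.6] 76.6 [ 0.457  -0.2924  0.1908]
bar angle 76.85152
0.19089001045076343
scene 0.142 3383 [ 493.4 -297.2] [105.9 179. ] 83.3 [ 0.4885 -0.2896  0.1494]
scene 0.16 605 [ 497.9 -293.6] [143.5  61.5] 2.0 [ 0.4658 -0.2911  0.1655]
[ 0.51001221 -0.29622998]
scene 0.183 232 [ 455.5 -293.8] [49.3 14.2] 78.7 [ 0.4548 -0.2924  0.1899]
bar angle 76.95971
0.1905372618400331
```

View pics/c.png

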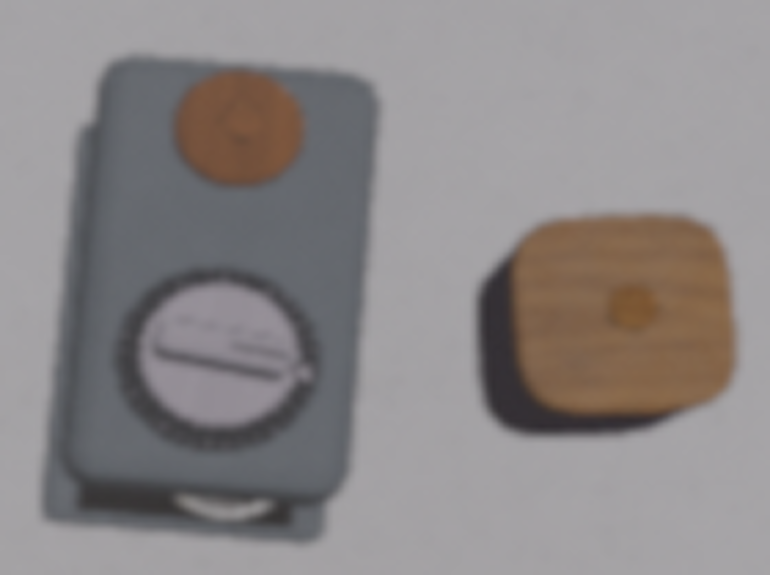

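```bash
cat >> h.py <<'E'
from scipy.spatial.transform import Rotation as Ro
def plan(o,p,yaw):
    R=Ro.from_quat(o["ee_rot"]);M=R.as_matrix()
    c,s=np.cos(yaw),np.sin(yaw)
    T=Ro.from_matrix(np.array([[c,s,0],[s,-c,0],[0,0,-1]]))
    print("delta",(M.T@(np.array(p)-o["position"])).round(4),"turn",(R.inv()*T).as_rotvec().round(4),"yaw now",np.degrees(np.arctan2(M[1,0],M[0,0])).round(2))
E
python3 - <<'E'
from h import *
from workcell import *
plan(get_obs(),[.4565,-.293,.235],np.radians(76.9))
E
```

```text
delta [ 0.3375 -0.2     0.0068] turn [-1.2000e-03 -6.0000e-04 -1.0133e+00] yaw now 18.84
```

Careful with the scale: shifts go in shares of 60 cm and turns go in shares of pi rad. That gives: 0.3375 m / 0.6 = 0.5625, 0.0068 m / 0.6 = 0.0113, -1.013 rad / 3.1416 = -0.3224.

>>> move_arm([
  {"delta_pos":[0.0833,-0.05,0],"turn":[0,0,-0.0477],"fingers":0.3},
  {"delta_pos":[0.1667,-0.1,0],"turn":[0,0,-0.0955],"fingers":0.3},
  {"delta_pos":[0.25,-0.15,0],"turn":[0,0,-0.1432],"fingers":0.3},
  {"delta_pos":[0.3333,-0.2,0],"turn":[0,0,-0.191],"fingers":0.3},
  {"delta_pos":[0.4167,-0.25,0],"turn":[0,0,-0.2387],"fingers":0.3},
  {"delta_pos":[0.5,-0.3,0],"turn":[0,0,-0.2865],"fingers":0.3},
  {"delta_pos":[0.5625,-0.3333,0.0113],"turn":[-0.0003,0,-0.3224],"fingers":0.3},
  {"delta_pos":[0.5625,-0.3333,0.0113],"turn":[-0.0003,0,-0.3224],"fingers":0.3},
  {"delta_pos":[0.5625,-0.3333,0.0113],"turn":[-0.0003,0,-0.3224],"fingers":0.3},
  {"delta_pos":[0.5625,-0.3333,0.0113],"turn":[-0.0003,0,-0.3224],"fingers":0.3},
  {"delta_pos":[0.5625,-0.3333,0.0113],"turn":[-0.0003,0,-0.3224],"fingers":0.3},
], force=35)

```text
clock: 1.48
position: [0.4561, -0.2941, 0.2356]
ee_rot: [0.784, 0.621, -0.0, 0.001]
ft_force: [0.0, -0.5, 0.9]
grip_width: 0.702
grasp_force: 0.0
```

Run:
```python
from h import *
from workcell import *
o=get_obs();c=camera("wrist")
print(o["position"],o["joint_pos"].round(3),o["ft_force"],o["torque"],o["grip_width"])
T=c["tool_from_camera"];M=Ro.from_quat(o["ee_rot"]).as_matrix()
Tw=np.eye(4);Tw[:3,:3]=M;Tw[:3,3]=o["position"];X=np.linalg.inv(Tw@T)
c["R"]=X[:3,:3];c["t"]=X[:3,3];W=cloud(c)
near=np.hypot(W[...,0]-.4565,W[...,1]+.293)<.045
m=near&(W[...,2]>.184)&(W[...,2]<.2);p=W[m]
print(m.sum(),T.round(3))
if m.sum()>20:
    r=cv2.minAreaRect(p[:,:2].astype(np.float32)*1000);print(r,p.mean(0),p[:,2].max())
cv2.imwrite("pics/d.png",c["color"][:,:,::-1])
plan(o,[.4565,-.293,.235],np.radians(76.9))
```

```text
[ 0.45611606 -0.29414917  0.23558621] [ 0.867  0.183 -0.425  1.673  0.078  1.302  0.197] [ 0.04734467 -0.49258657  0.85518884] [-0.02591953 -0.00169882 -0.0369942 ] 0.7022832892398438
1880 [[-0.    -0.95  -0.312  0.081]
 [ 1.     0.    -0.001  0.   ]
 [ 0.001 -0.312  0.95  -0.132]
 [ 0.     0.     0.     1.   ]]
((458.0328063964844, -293.0990295410156), (49.48997116088867, 13.873723030090332), 77.15912628173828) [ 0.45847401 -0.29104491  0.19138618] 0.19419311536228942
delta [0.0012 0.0001 0.0006] turn [ 0.0009  0.0008 -0.0023] yaw now 76.77
```

View pics/d.png

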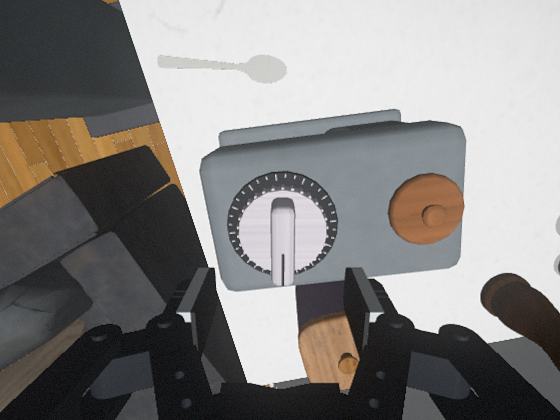

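Scaled: 0.054 m / 0.6 = 0.09, 0.0007 m / 0.6 = 0.0012.

>>> move_arm([
  {"delta_pos":[0.0017,0.0012,0.0417],"turn":[0,0,0],"fingers":0.4},
  {"delta_pos":[0.0017,0.0012,0.075],"turn":[0,0,0],"fingers":0.5},
  {"delta_pos":[0.0017,0.0012,0.09],"turn":[0,0,0],"fingers":0.5},
  {"delta_pos":[0.0017,0.0012,0.09],"turn":[0,0,0],"fingers":0.5},
  {"delta_pos":[0.0017,0.0012,0.09],"turn":[0,0,0],"fingers":0.5},
], force=35)

```text
clock: 2.15
position: [0.458, -0.2928, 0.1824]
ee_rot: [0.783, 0.622, 0.0, 0.001]
ft_force: [-0.2, 0.0, -0.3]
grip_width: 0.501
grasp_force: 0.0
```

>>> move_arm([
  {"delta_pos":[0,0,0],"turn":[0,0,0],"fingers":1},
  {"delta_pos":[0,0,0],"turn":[0,0,0],"fingers":1},
  {"delta_pos":[0,0,0],"turn":[0,0,0],"fingers":1},
  {"delta_pos":[0,0,0],"turn":[0,0,0],"fingers":1},
  {"delta_pos":[0,0,0],"turn":[0,0,0],"fingers":1},
  {"delta_pos":[0,0,0],"turn":[0,0,0],"fingers":1},
], force=35)

```text
clock: 2.9
position: [0.4581, -0.2927, 0.1822]
ee_rot: [0.783, 0.622, 0.0, 0.001]
ft_force: [0.6, -0.3, 5.4]
grip_width: 0.152
grasp_force: 36.4
```

```bash
cat >> h.py <<'E'
def read(n=6,cx=.457,cy=-.2932):
    from workcell import get_obs,camera
    F=[];T=[]
    for i in range(n):
        o=get_obs();F.append(o["ft_force"]);T.append(o["torque"]);c=camera("wrist")
    M=Ro.from_quat(o["ee_rot"]).as_matrix()
    F=np.array(F);T=np.array(T);f=F.mean(0);t=T.mean(0)
    p=o["position"]
    print("t",round(o["clock"],2),"F",f.round(2),"T",t.round(3),"sdTz",T[:,2].std().round(3),"yaw",np.arctan2(M[1,0],M[0,0]).round(4),"p",p.round(4),"j7",o["joint_pos"][6].round(3),"grip",round(float(o["grip_width"]),3),round(float(o["grasp_force"]),1))
    return o,c
E
python3 -c "
from h import *
read()"
```

```text
t 3.15 F [ 0.77 -0.    5.66] T [-0.037 -0.125 -0.049] sdTz 0.031 yaw 1.3418 p [ 0.4581 -0.2927  0.1822] j7 0.178 grip 0.153 36.4
```

Scaled: -0.001 m / 0.6 = -0.0017, 0.03 rad / 3.1416 = 0.0095.

>>> move_arm([
  {"delta_pos":[0,0,-0.0017],"turn":[0,0,0.0095],"fingers":1},
  {"delta_pos":[0,0,-0.0017],"turn":[0,0,0.0318],"fingers":1},
  {"delta_pos":[0,0,-0.0017],"turn":[0,0,0.0637],"fingers":1},
  {"delta_pos":[0,0,-0.0017],"turn":[0,0,0.0955],"fingers":1},
  {"delta_pos":[0,0,-0.0017],"turn":[0,0,0.1114],"fingers":1},
])

```text
clock: 3.82
position: [0.4584, -0.2928, 0.1823]
ee_rot: [0.88, 0.474, 0.001, 0.001]
ft_force: [6.7, -4.4, -4.4]
grip_width: 0.155
grasp_force: 35.1
```

```bash
python3 -c "
from h import *
read()"
```

```text
t 4.08 F [ 7.21 -3.44 -4.4 ] T [-0.747 -1.502 -0.025] sdTz 0.039 yaw 0.9909 p [ 0.4584 -0.2928  0.1823] j7 -0.165 grip 0.157 35.1
```

Scaled: 0.0005 m / 0.6 = 0.0008, 0.36 rad / 3.1416 = 0.1146.

>>> move_arm([
  {"delta_pos":[0,0.0008,0],"turn":[0,0,0.0318],"fingers":1},
  {"delta_pos":[0,0.0008,0],"turn":[0,0,0.0637],"fingers":1},
  {"delta_pos":[0,0.0008,0],"turn":[0,0,0.0955],"fingers":1},
  {"delta_pos":[0,0.0008,0],"turn":[0,0,0.1146],"fingers":1},
])

```text
clock: 4.62
position: [0.4588, -0.2931, 0.1823]
ee_rot: [0.951, 0.309, 0.001, 0.001]
ft_force: [5.8, -5.6, -4.8]
grip_width: 0.158
grasp_force: 35.1
```

```bash
python3 -c "
from h import *
read()"
```

```text
t 4.88 F [ 6.61 -3.87 -3.95] T [-0.78  -1.433 -0.024] sdTz 0.053 yaw 0.6308 p [ 0.4588 -0.2931  0.1823] j7 -0.518 grip 0.158 35.1
```

Scaled: 0.0008 m / 0.6 = 0.0013, 0.0005 m / 0.6 = 0.0008, 0.1 rad / 3.1416 = 0.0318.

>>> move_arm([
  {"delta_pos":[0.0008,0.0013,0],"turn":[0,0,0.0159],"fingers":1},
  {"delta_pos":[0.0008,0.0013,0],"turn":[0,0,0.0318],"fingers":1},
  {"delta_pos":[0.0008,0.0013,0],"turn":[0,0,0.0318],"fingers":1},
])

```text
clock: 5.3
position: [0.4589, -0.2933, 0.1823]
ee_rot: [0.965, 0.262, 0.0, 0.0]
ft_force: [3.9, -2.5, -1.9]
grip_width: 0.154
grasp_force: 35.4
```

```bash
python3 -c "
from h import *
read(8)"
```

```text
t 5.65 F [ 4.28 -2.81 -3.51] T [-0.613 -0.817 -0.055] sdTz 0.019 yaw 0.5321 p [ 0.4589 -0.2932  0.1823] j7 -0.615 grip 0.158 35.1
```

Scaled: 0.0005 m / 0.6 = 0.0008, 0.0004 m / 0.6 = 0.0007, 0.1 rad / 3.1416 = 0.0318.

>>> move_arm([
  {"delta_pos":[0.0007,0.0008,0],"turn":[0,0,0.0159],"fingers":1},
  {"delta_pos":[0.0007,0.0008,0],"turn":[0,0,0.0318],"fingers":1},
  {"delta_pos":[0.0007,0.0008,0],"turn":[0,0,0.0318],"fingers":1},
])

```text
clock: 6.08
position: [0.4591, -0.2934, 0.1823]
ee_rot: [0.977, 0.214, -0.0, 0.0]
ft_force: [1.1, -2.7, -2.4]
grip_width: 0.151
grasp_force: 35.3
```

```bash
python3 -c "
from h import *
read(8)"
```

```text
t 6.42 F [-0.29 -2.35 -3.08] T [-0.469  0.02  -0.011] sdTz 0.035 yaw 0.432 p [ 0.4591 -0.2934  0.1823] j7 -0.714 grip 0.153 35.2
```

Scaled: 0.0003 m / 0.6 = 0.0005, 0.1 rad / 3.1416 = 0.0318.

>>> move_arm([
  {"delta_pos":[0,0.0005,0],"turn":[0,0,0.0159],"fingers":1},
  {"delta_pos":[0,0.0005,0],"turn":[0,0,0.0318],"fingers":1},
  {"delta_pos":[0,0.0005,0],"turn":[0,0,0.0318],"fingers":1},
])

```text
clock: 6.85
position: [0.4592, -0.2935, 0.1823]
ee_rot: [0.986, 0.165, -0.0, 0.0]
ft_force: [-3.2, -1.1, -3.0]
grip_width: 0.158
grasp_force: 35.3
```

```bash
python3 -c "
from h import *
read(8)"
```

```text
t 7.2 F [-3.6  -1.31 -2.95] T [-0.237  0.796 -0.029] sdTz 0.041 yaw 0.3321 p [ 0.4592 -0.2935  0.1823] j7 -0.812 grip 0.151 35.2
```

Scaled: -0.0004 m / 0.6 = -0.0007, 0.1 rad / 3.1416 = 0.0318.

>>> move_arm([
  {"delta_pos":[-0.0007,0,0],"turn":[0,0,0.0159],"fingers":1},
  {"delta_pos":[-0.0007,0,0],"turn":[0,0,0.0318],"fingers":1},
  {"delta_pos":[-0.0007,0,0],"turn":[0,0,0.0318],"fingers":1},
])

```text
clock: 7.62
position: [0.4592, -0.2936, 0.1823]
ee_rot: [0.993, 0.116, 0.0, 0.0]
ft_force: [-2.9, -1.3, -5.4]
grip_width: 0.153
grasp_force: 35.0
```

```bash
python3 -c "
from h import *
read(8)"
```

```text
t 7.97 F [-2.51 -1.3  -5.9 ] T [-0.218  0.596 -0.027] sdTz 0.046 yaw 0.2323 p [ 0.4592 -0.2936  0.1823] j7 -0.909 grip 0.157 34.7
```

Scaled: 0.0003 m / 0.6 = 0.0005, -0.0002 m / 0.6 = -0.0003, 0.1 rad / 3.1416 = 0.0318.

>>> move_arm([
  {"delta_pos":[-0.0003,0,0.0005],"turn":[0,0,0.0159],"fingers":1},
  {"delta_pos":[-0.0003,0,0.0005],"turn":[0,0,0.0318],"fingers":1},
  {"delta_pos":[-0.0003,0,0.0005],"turn":[0,0,0.0318],"fingers":1},
])

```text
clock: 8.4
position: [0.4592, -0.2937, 0.1823]
ee_rot: [0.998, 0.066, 0.0, 0.0]
ft_force: [-1.4, -1.2, -6.1]
grip_width: 0.154
grasp_force: 34.9
```

```bash
python3 -c "
from h import *
read(8)"
```

```text
t 8.75 F [-1.7  -0.99 -6.03] T [-0.203  0.45  -0.043] sdTz 0.043 yaw 0.1323 p [ 0.4592 -0.2938  0.1823] j7 -1.007 grip 0.153 34.9
```

Scaled: 0.0003 m / 0.6 = 0.0005, -0.0002 m / 0.6 = -0.0003, 0.1 rad / 3.1416 = 0.0318.

>>> move_arm([
  {"delta_pos":[-0.0003,0,0.0005],"turn":[0,0,0.0159],"fingers":1},
  {"delta_pos":[-0.0003,0,0.0005],"turn":[0,0,0.0318],"fingers":1},
  {"delta_pos":[-0.0003,0,0.0005],"turn":[0,0,0.0318],"fingers":1},
])

```text
clock: 9.18
position: [0.4592, -0.2939, 0.1823]
ee_rot: [1.0, 0.016, 0.001, 0.001]
ft_force: [-0.1, -1.1, -3.0]
grip_width: 0.147
grasp_force: 35.2
```

```bash
python3 -c "
from h import *
read(8)"
```

```text
t 9.53 F [-0.66 -1.12 -2.31] T [-0.19   0.238 -0.017] sdTz 0.04 yaw 0.0323 p [ 0.4592 -0.2939  0.1823] j7 -1.105 grip 0.149 35.5
```

Scaled: 0.1 rad / 3.1416 = 0.0318.

>>> move_arm([
  {"delta_pos":[0,0,0],"turn":[0,0,0.0159],"fingers":1},
  {"delta_pos":[0,0,0],"turn":[0,0,0.0318],"fingers":1},
  {"delta_pos":[0,0,0],"turn":[0,0,0.0318],"fingers":1},
])

```text
clock: 9.95
position: [0.4592, -0.294, 0.1823]
ee_rot: [0.999, -0.034, 0.001, 0.001]
ft_force: [-0.3, -1.6, -0.3]
grip_width: 0.156
grasp_force: 35.6
```

```bash
python3 -c "
from h import *
read(8)"
```

```text
t 10.3 F [ 0.53 -2.05  0.11] T [-0.411 -0.058 -0.035] sdTz 0.041 yaw -0.0678 p [ 0.4592 -0.294   0.1823] j7 -1.203 grip 0.157 35.8
```

Scaled: 0.1 rad / 3.1416 = 0.0318.

>>> move_arm([
  {"delta_pos":[0,0,0],"turn":[0,0,0.0159],"fingers":1},
  {"delta_pos":[0,0,0],"turn":[0,0,0.0318],"fingers":1},
  {"delta_pos":[0,0,0],"turn":[0,0,0.0318],"fingers":1},
])

```text
clock: 10.72
position: [0.4591, -0.2941, 0.1822]
ee_rot: [0.996, -0.084, 0.001, 0.001]
ft_force: [1.2, -3.1, 1.9]
grip_width: 0.154
grasp_force: 35.9
```

```bash
python3 -c "
from h import *
read(8)"
```

```text
t 11.07 F [ 1.71 -3.71  1.99] T [-0.776 -0.346  0.19 ] sdTz 0.03 yaw -0.1678 p [ 0.4591 -0.2941  0.1822] j7 -1.301 grip 0.155 36.1
```

Scaled: 0.03 rad / 3.1416 = 0.0095.

>>> move_arm([
  {"delta_pos":[0,0,0],"turn":[0,0,0.0048],"fingers":1},
  {"delta_pos":[0,0,0],"turn":[0,0,0.0095],"fingers":1},
  {"delta_pos":[0,0,0],"turn":[0,0,0.0095],"fingers":1},
])

```text
clock: 11.5
position: [0.4591, -0.2941, 0.1822]
ee_rot: [0.995, -0.099, 0.001, 0.001]
ft_force: [2.1, -5.5, 3.5]
grip_width: 0.152
grasp_force: 36.2
```

Run:
```python
from h import *
o,c=read(12)
from workcell import camera
for n in("top","scene"):
    c=camera(n);np.savez(n+"2.npz",**c)
```

```text
t 12.05 F [ 2.22 -4.67  2.81] T [-0.908 -0.473  0.245] sdTz 0.02 yaw -0.1979 p [ 0.4591 -0.2941  0.1822] j7 -1.331 grip 0.154 36.1
```

Scaled: -1.6 rad / 3.1416 = -0.5093.

>>> move_arm([
  {"delta_pos":[0,0,0],"turn":[0,0,-0.0477],"fingers":1},
  {"delta_pos":[0,0,0],"turn":[0,0,-0.0955],"fingers":1},
  {"delta_pos":[0,0,0],"turn":[0,0,-0.1432],"fingers":1},
  {"delta_pos":[0,0,0],"turn":[0,0,-0.191],"fingers":1},
  {"delta_pos":[0,0,0],"turn":[0,0,-0.2387],"fingers":1},
  {"delta_pos":[0,0,0],"turn":[0,0,-0.2865],"fingers":1},
  {"delta_pos":[0,0,0],"turn":[0,0,-0.3342],"fingers":1},
  {"delta_pos":[0,0,0],"turn":[0,0,-0.382],"fingers":1},
  {"delta_pos":[0,0,0],"turn":[0,0,-0.4297],"fingers":1},
  {"delta_pos":[0,0,0],"turn":[0,0,-0.4775],"fingers":1},
  {"delta_pos":[0,0,0],"turn":[0,0,-0.5093],"fingers":1},
  {"delta_pos":[0,0,0],"turn":[0,0,-0.5093],"fingers":1},
])

```text
clock: 13.7
position: [0.4581, -0.2927, 0.1822]
ee_rot: [0.764, 0.646, -0.0, -0.001]
ft_force: [-4.8, 1.9, 9.7]
grip_width: 0.159
grasp_force: 37.0
```

```bash
python3 -c "
from h import *
read(6)"
```

```text
t 13.95 F [-4.73  2.05  9.32] T [0.442 1.055 0.059] sdTz 0.037 yaw 1.4025 p [ 0.4582 -0.2927  0.1822] j7 0.237 grip 0.157 37.0
```

>>> move_arm([
  {"delta_pos":[0,0,0],"turn":[0,0,0],"fingers":0.5},
  {"delta_pos":[0,0,0],"turn":[0,0,0],"fingers":0.5},
  {"delta_pos":[0,0,0],"turn":[0,0,0],"fingers":0.5},
  {"delta_pos":[0,0,0],"turn":[0,0,0],"fingers":0.5},
  {"delta_pos":[0,0,-0.0333],"turn":[0,0,0],"fingers":0.4},
  {"delta_pos":[0,0,-0.09],"turn":[0,0,0],"fingers":0.3},
  {"delta_pos":[0,0,-0.09],"turn":[0,0,0],"fingers":0.3},
  {"delta_pos":[0,0,-0.09],"turn":[0,0,0],"fingers":0.3},
  {"delta_pos":[0,0,-0.09],"turn":[0,0,0],"fingers":0.3},
])

```text
clock: 15.12
position: [0.4584, -0.2936, 0.2349]
ee_rot: [0.764, 0.645, -0.0, -0.0]
ft_force: [0.1, -0.8, -0.5]
grip_width: 0.698
grasp_force: 0.0
```

Run:
```python
from h import *
o,c=read(2)
T=c["tool_from_camera"];M=Ro.from_quat(o["ee_rot"]).as_matrix()
Tw=np.eye(4);Tw[:3,:3]=M;Tw[:3,3]=o["position"];X=np.linalg.inv(Tw@T)
c["R"]=X[:3,:3];c["t"]=X[:3,3];W=cloud(c)
near=np.hypot(W[...,0]-.458,W[...,1]+.293)<.045
p=W[near&(W[...,2]>.184)&(W[...,2]<.2)]
r=cv2.minAreaRect(p[:,:2].astype(np.float32)*1000);print(r,np.radians(r[2]))
cv2.imwrite("pics/e.png",c["color"][:,:,::-1])
```

```text
t 15.18 F [ 0.09 -0.16 -0.3 ] T [-0.016 -0.028 -0.001] sdTz 0.017 yaw 1.4019 p [ 0.4585 -0.2936  0.235 ] j7 0.253 grip 0.702 0.0
((457.7364807128906, -293.0384826660156), (49.377418518066406, 13.81536865234375), 80.74292755126953) 1.409229933468896
```

View pics/e.png

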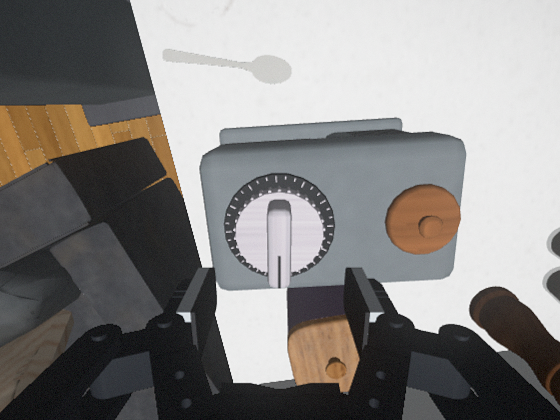

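The wrist view shows the bar free at (280,242), with its long axis at 1.41 rad (the tool released it at 1.40). The spoon and canister are where they were.

```bash
python3 -c "
from workcell import *
print(hand_in())"
```

```text
the job is handed in; nothing more can be done
None
```

I turned the adjuster clockwise until the burrs felt firmly together, about 0.25 N m above the drag. I then backed it off about 1.60 rad, just over a quarter turn, let go and handed the job in at about 15 s on the robot's clock; no verdict came back.

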